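Load the reference tile into the colour meter

ROBOT

A 6-joint arm with a two-finger parallel gripper is mounted at the origin on the work surface. World frame = base frame: x ahead of the robot, y to its left, z up, the work surface at z = 0. Lengths are in m, angles in degrees, forces in N, time in s.
With the tool pointing down it reaches from about 0.325 to 0.85 m from the base axis. Payload 15.5 kg.
Tool frame: the origin (TCP) lies at the very end of the fingers, on their centre line; the grasp point (between the pads) lies arm.grip_depth behind it (arm.grip_depth is the distance from the TCP to the grasp point, in m); z points along the fingers, y is the direction in which the jaws open and shut (so a half turn about z gives the same grasp; the last joint's range is limited). The gripper opens to 91 mm and grips with 3 to 60 N. Pads are 32 mm wide; open, the fingers measure 118 mm over their backs; the gripper's body (76 mm by 178 mm) begins 60 mm behind the grasp point.
Start: joints at [-81.217, 28.281, 77.091, -0, 74.628, -5.472], TCP at [0.154, -0.606, 0.214] pointing down, gripper open.
Joint ranges: [-166.48, 166.48], [-47.26, 123.95], [12.59, 153.08], [-70.14, 250.14], [6.76, 159.57], [-176.63, 176.63]. Speed limits (degrees/s): [108.29, 108.29, 147.25, 172.46, 172.46, 172.46].

INTERFACE

Orientations are given as a 3x3 rotation matrix whose columns are the frame's x, y, z axes.
In Python, from rig import arm gives the robot as it stands. Calls block until the motion is done:
- arm.move_to(position, orientation): joint-space move of the TCP to a pose.
- arm.move_l(position, orientation=None, feed=0.15): straight line of the TCP; orientation=None keeps the orientation; feed is the mean speed in m/s.
- arm.move_joints(angles): joint-space move.
- arm.grip(opening): finger opening in m; the grip force is fixed at half the most; returns when the fingers have stopped.
- arm.sleep(seconds).
- arm.solve_ik(position, orientation): joint angles nearest the present ones, or None.
- arm.snapshot(name): name is "side" or "top"; returns the picture (384x512x3 uint8, red, green, blue); there is no depth.
- arm.get_calibration(name): a dict with "intrinsics" (3x3 intrinsics, pixels), "cam_to_world" (4x4, takes a point from camera to world coordinates). Camera axes: x right, y down, z forward; pixel columns grow to the right and rows downward; lengths in m; the calibration is good to about 2 mm. A picture is of the moment at which its call begins. get_calibration takes no time and is no camera call.
A pose or a line that the arm cannot do raises arm.Unreachable and nothing moves.
- arm.sign_off(): hands the job in, once; it reports no verdict.
Readings, each from a call of its own:
- arm.current_t(): time.
- arm.current_joint_positions(): joint angles.
- arm.current_dq(): joint speeds.
- arm.current_tau(): joint torques, N m.
- arm.current_ee_pos(): TCP position.
- arm.current_tool_rot(): TCP orientation.
- arm.current_force(): force on the tool from outside, world axes, zero at the start.
- arm.current_torque(): the same for the moment, N m.
- arm.current_width(): finger opening in m.
Only numpy, scipy, OpenCV 4.12 (cv2) and the standard library are available. Lean on these libraries where they do the work, as an engineer would, in place of code of your own. Each camera call takes 0.05 s, during which the arm holds its last target.

TASK

First pull up the colour meter's index plunger, slide its empty carriage out from under the reading head past the middle hole to the far (load) hole, and let the plunger drop home. Then fetch the reference tile carrier that is tucked under the cup riser and lower it gently (no dropping) until it sits flat in the carriage's cradle, upright handle plate on the meter's front side, the side without the column. Finally pull the plunger again, slide the loaded carriage all the way back under the head and let the plunger lock home there, leaving the cups, bowl, canister, pouch and spoon where they stand.

Things in the scene. Friction and masses are not known exactly. Their poses are not given: they have to be found in the camera images.
- meter: white bench colour meter, fixed. Base 230 x 342 x 20 mm (local x -100..130, y -170..172, z 0..20); origin on the table. Its front is local -x. The reading head is a block overhanging at local x -36..96, y 78..162, z 78..180, on a column at x 94..130. A steel index strip with three 13 mm square holes runs along y at local x = -30, holes at y = +10 (read), -60 (middle), -130 (load)
- carriage (a joint): slide of the aluminium carriage along the meter's local y, in m: 0 = read station under the head, 0.070 = middle hole, 0.140 = load station; grows towards local -y; stops at -0.002 and 0.142; about 2 N of drag
- plunger (a joint): lift of the spring index plunger on the carriage, in m: 0 = pin (10 mm thick, 10 mm deep) fully home in a hole, 0.010 = pin tip level with the strip's top, stop at 0.018. Pulling up takes 6 N rising to about 11 N; let go, it springs down, and drops into a hole only within about 1.5 mm of it; otherwise it rides on the strip
- knob (a point): centre of the plunger's round black knob, 28 mm across, 26 mm tall, upright, 67 mm over the table when home; it travels with the carriage at meter local x = -30 and cradle y - 110 mm; below it a 22 mm barrel whose top is 2 mm under the knob
- cradle (a point): centre of the cradle's floor on the carriage, 32 mm over the table; axes parallel to the meter's. Pocket 159 (x) x 60 (y) mm, open at the top, walls 18 mm high and 6 mm thick with a flared lip above them that widens the mouth by 5 mm on each side and ends 27 mm over the floor
- carrier: aluminium reference tile carrier, about 0.18 kg (balance point 20 mm from its middle towards the handle), a block 150 (x) x 50 (y) x 22 mm with a white tile in its top and an upright handle plate at its -x end; origin at the centre of the underside, z up. It starts flat on the table with its handle end under the riser and its other end (about 95 mm) sticking out of the riser's front
- handle (a point): middle of the top edge of the carrier's handle plate, 71 mm from the carrier's origin along its -x, 62 mm over its underside; the plate is 8 mm thick (along the carrier's x), 46 mm wide (y) and rises from 22 to 62 mm above the underside
- riser: fixed wooden cup riser with cups on top: board 130 (x) x 240 (y) mm, underside 88 mm and top 100 mm over the table, cups up to 175 mm, four 12 mm legs at local x +-57, y +-112; origin on the table under its centre; front is local -x
- cup_mid: white coffee cup, rim 84 mm across, 58 mm tall; bystander, origin at the centre of its underside
- cup_left: white coffee cup, rim 84 mm across, 58 mm tall; bystander, origin at the centre of its underside
- bowl_right: white cupping bowl, rim 90 mm across, 50 mm tall; bystander, origin at the centre of its underside
- canister: steel canister, 80 mm across, 130 mm tall; bystander, origin at the centre of its underside
- pouch: black coffee pouch standing upright, 50 x 95 x 160 mm; bystander, origin at the centre of its underside
- spoon: steel tasting spoon lying flat, 150 mm long, along its x axis; bystander, origin at the centre of its underside
Things that resemble listed ones, but are neither listed nor needed, are in the scene too. Several things have the shape of the carrier; the one meant has the colours described above.

How it is judged:
By the outcome, as a careful person would: the job done as asked, in the order asked, and still so for the second after the job is handed in, with the robot touching nothing.
It also fails if it takes over 72 s, if anything falls off the work surface, if the arm or the gripper's body presses on something with over 40 N, if the wrist force passes 120 N, or if a joint passes its speed limit or range.

## Working session

There is one attempt and no reset: what is moved stays moved. The work goes in short steps, each a Python script; the robot and the scene stay as the last script left them, time stands still between calls to the robot, and variables do not carry over. Pictures are saved under pics/ and viewed, and the job is handed in when it is done.

```bash
ls; mkdir -p pics; python3 - <<'E'
from rig import arm
import cv2,numpy as np
for n in("side","top"):
    im=arm.snapshot(n); cv2.imwrite(f"pics/{n}0.png",im[:,:,::-1])
    c=arm.get_calibration(n); print(n,np.round(c["intrinsics"],1).tolist(),np.round(c["cam_to_world"],4).tolist())
print(arm.grip_depth,arm.current_t(),arm.current_width())
print(arm.current_tool_rot(),arm.current_ee_pos())
E
```

```text
pics
side [[490.6, 0.0, 250.4], [0.0, 490.6, 183.1], [0.0, 0.0, 1.0]] [[0.7305, -0.4486, 0.5148, -0.488], [-0.6829, -0.4764, 0.5538, -0.9525], [-0.0032, -0.7561, -0.6544, 1.2526], [0.0, 0.0, 0.0, 1.0]]
top [[436.1, 0.0, 250.2], [0.0, 436.1, 189.9], [0.0, 0.0, 1.0]] [[-0.0258, -0.9978, 0.0602, 0.3375], [-0.9996, 0.0253, -0.0094, 0.0216], [0.0079, -0.0605, -0.9981, 1.4614], [0.0, 0.0, 0.0, 1.0]]
0.0188 0.1 0.09151284113728524
[[ 9.69214769e-01  2.46216763e-01 -1.95247770e-04]
 [ 2.46216824e-01 -9.69214112e-01  1.13140907e-03]
 [ 8.93349860e-05 -1.14465167e-03 -9.99999341e-01]] [ 0.15383178 -0.60540061  0.21338306]
```

View pics/side0.png

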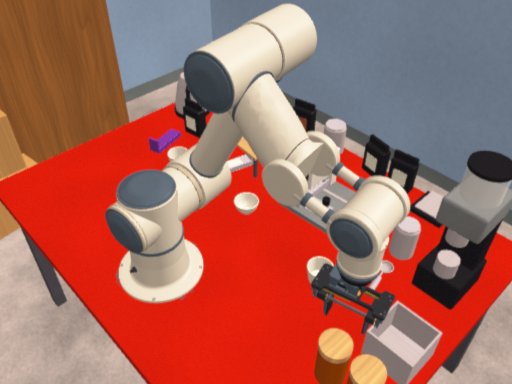

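View pics/top0.png

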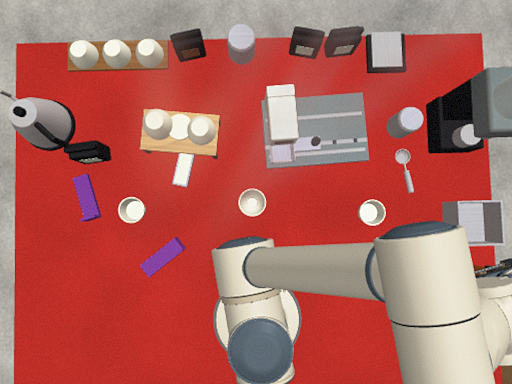

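```bash
cat > h.py <<'E'
from rig import arm
import cv2,numpy as np
from scipy.optimize import least_squares
def K(n):
    c=arm.get_calibration(n); return np.array(c["intrinsics"]),np.array(c["cam_to_world"])
def ray(n,u,v):
    k,T=K(n); d=T[:3,:3]@np.linalg.solve(k,[u,v,1.]); return T[:3,3],d/np.linalg.norm(d)
def atz(n,u,v,z):
    o,d=ray(n,u,v); return o+d*(z-o[2])/d[2]
def proj(n,P):
    k,T=K(n); P=np.atleast_2d(P); p=(P-T[:3,3])@T[:3,:3]; q=p@k.T; return q[:,:2]/q[:,2:]
def tri(us,ut):
    (o1,d1),(o2,d2)=ray("side",*us),ray("top",*ut)
    A=np.c_[d1,-d2]; s=np.linalg.lstsq(A,o2-o1,rcond=None)[0]
    a,b=o1+s[0]*d1,o2+s[1]*d2; return (a+b)/2,np.linalg.norm(a-b)
def crop(n,name,x0,x1,y0,y1,f):
    im=arm.snapshot(n)[:,:,::-1]; cv2.imwrite(f"pics/{name}.png",cv2.resize(im[y0:y1,x0:x1],None,fx=f,fy=f,interpolation=cv2.INTER_CUBIC))
E
python3 - <<'E'
from h import *
print("jar",atz("side",335,340,.12),atz("side",368,370,.12),"box",atz("top",472,222,.1))
print("grinder",atz("top",460,120,.1),"kettle",atz("top",40,120,.15))
for p in[(264,97),(367,94),(369,161),(268,168)]: print("meter",atz("top",*p,.02))
crop("top","meter0",240,400,70,180,5)
crop("top","riser0",120,240,90,200,5)
E
```

```text
jar [ 0.14017995 -0.59406777  0.12      ] [ 0.13531009 -0.70186183  0.12      ] box [ 0.30146573 -0.68202075  0.1       ]
grinder [ 0.62465448 -0.66212484  0.1       ] kettle [0.64488475 0.64053967 0.15      ]
meter [ 0.73543534 -0.04649618  0.02      ]
meter [ 0.73747407 -0.39323301  0.02      ]
meter [ 0.51079183 -0.39037381  0.02      ]
meter [ 0.49576609 -0.05314212  0.02      ]
```

View pics/meter0.png

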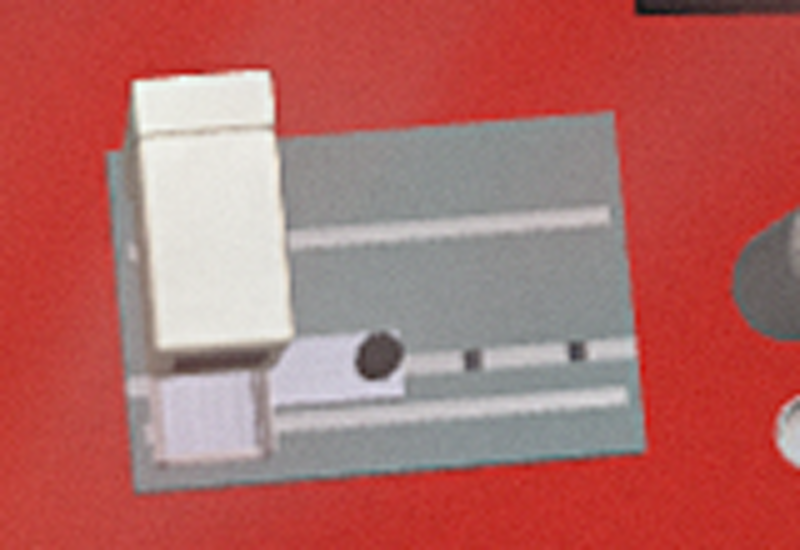

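View pics/riser0.png

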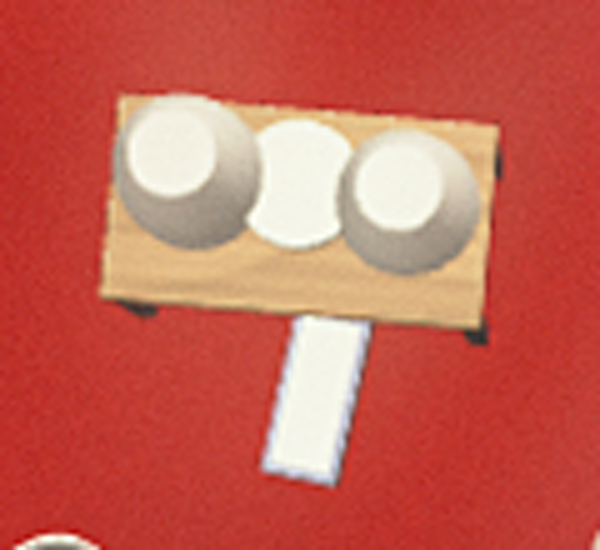

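```bash
python3 - <<'E'
from h import *
arm.move_joints([-100,5,77,0,74.6,-5.5]); arm.move_joints([-140,5,77,0,74.6,-5.5])
print(arm.current_t(),arm.current_ee_pos())
for n in("side","top"):
    im=arm.snapshot(n); np.save(f"pics/{n}1.npy",im); cv2.imwrite(f"pics/{n}1.png",im[:,:,::-1])
E
```

```text
2.8917 [-0.41228292 -0.42500569  0.46416617]
```

View pics/side1.png

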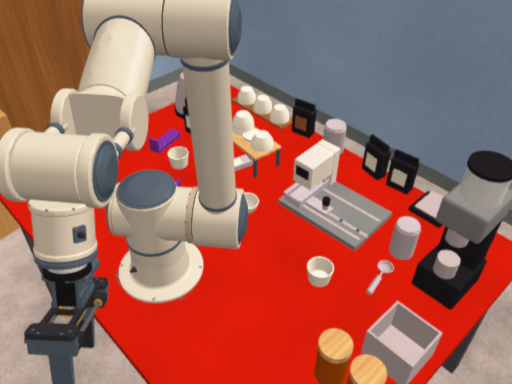

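View pics/top1.png

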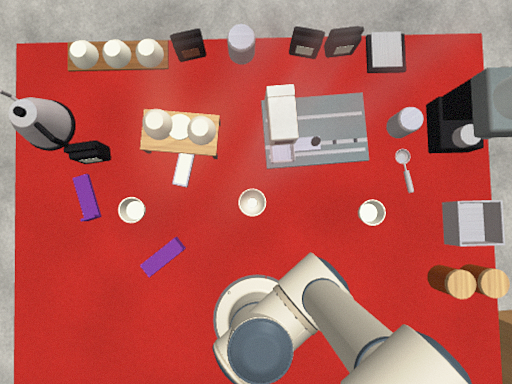

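```bash
python3 - <<'E'
import numpy as np,cv2
def c(n,o,x0,x1,y0,y1,f):
    im=np.load(f"pics/{n}1.npy")[:,:,::-1]; cv2.imwrite(f"pics/{o}.png",cv2.resize(im[y0:y1,x0:x1],None,fx=f,fy=f,interpolation=cv2.INTER_CUBIC))
c("side","ms1",270,400,130,250,5); c("side","rs1",220,300,105,185,7)
c("top","mt1",255,385,80,175,6)
c("top","rt1",130,230,100,195,6)
E
```

```text
(no output)
```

View pics/ms1.png

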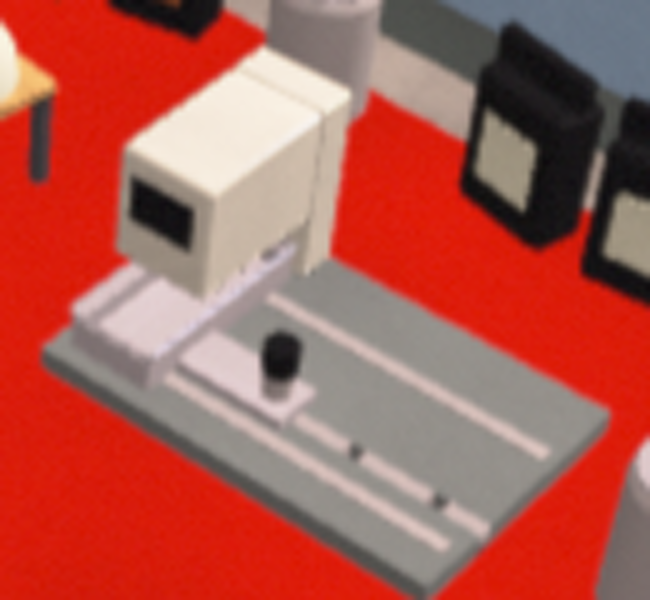

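View pics/rs1.png

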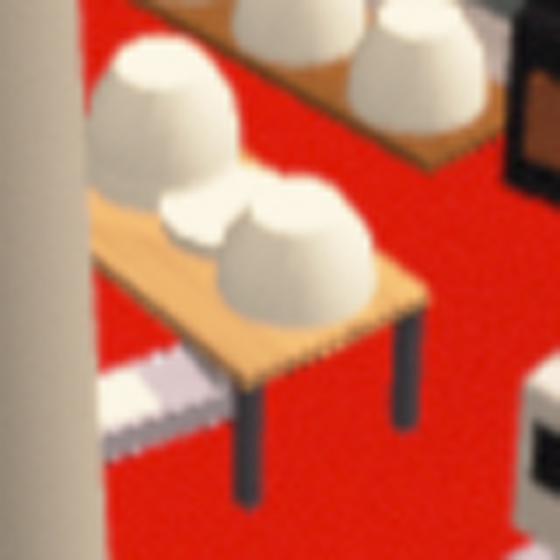

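View pics/mt1.png

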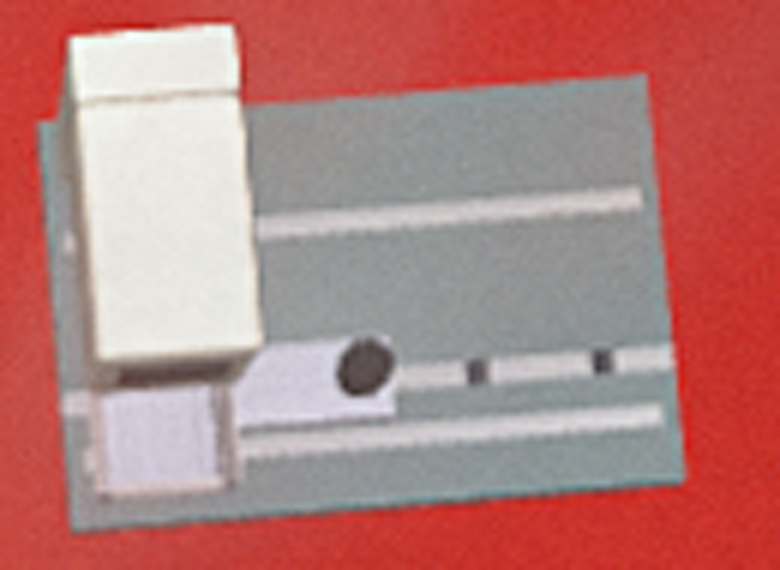

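View pics/rt1.png

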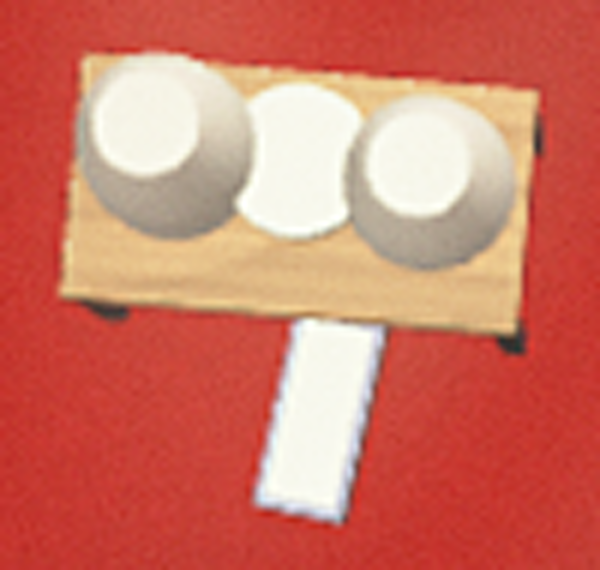

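```bash
python3 - <<'E'
from h import *
def f(off,s,p): return (np.array(p)+.5)/s-.5+np.array(off)
T=lambda *p:f((255,80),6,p)
S=lambda *p:f((270,130),5,p)
obs=[("top",T(75,530),(-.1,.172,.02)),("top",T(686,483),(-.1,-.17,.02)),("top",T(646,75),(.13,-.17,.02)),("top",T(38,122),(.13,.172,.02)),
("side",S(42,352),(-.1,.172,.02)),("side",S(425,583),(-.1,-.17,.02)),("side",S(608,412),(.13,-.17,.02)),
("top",T(366,367),(-.03,.01,.08)),("side",S(283,343),(-.03,.01,.08)),
("top",T(478,371),(-.03,-.06,None)),("top",T(602,361),(-.03,-.13,None)),("side",S(356,452),(-.03,-.06,None)),("side",S(440,500),(-.03,-.13,None))]
def W(p,l):
    x,y,t=p[:3]; z=p[3] if l[2] is None else l[2]
    return [x+np.cos(t)*l[0]-np.sin(t)*l[1],y+np.sin(t)*l[0]+np.cos(t)*l[1],z]
def res(p): return np.concatenate([proj(n,W(p,l))[0]-u for n,u,l in obs])
r=least_squares(res,[.6,-.2,0.05,.03],loss="soft_l1"); print(r.x,np.degrees(r.x[2]))
print(np.round(res(r.x).reshape(-1,2),2))
print("knob tri",tri(S(283,343),T(366,367)),"pred",W(r.x,(-.03,.01,.08)))
print("hole tri",tri(S(440,500),T(602,361)),W(r.x,(-.03,-.13,None)))
print("corner tri",tri(S(42,352),T(75,530)),tri(S(608,412),T(646,75)))
R=lambda *p:f((130,100),6,p)
a=[atz("top",*R(*p),.022) for p in [(255,507),(344,522),(383,326),(294,318)]]
print("carrier top corners",np.round(a,4)); a=np.array(a)
d=(a[2]+a[3]-a[0]-a[1]); print("width",np.linalg.norm(a[0]-a[1]),"yaw of -x dir",np.degrees(np.arctan2(d[1],d[0])))
print("riser",[np.round(atz("top",*R(*p),.1),4) for p in [(85,53),(540,92),(518,334),(62,298)]])
print("cup/bowl",atz("top",131,210,.05),atz("top",252,202,.05))
# side view: carrier top corner at riser leg; check heights
Q=lambda *p:f((220,105),7,p)
print("side carrier edge top",atz("side",*Q(235,393),.022))
E
```

```text
[ 0.60421589 -0.21326179  0.05550937  0.02317211] 3.1804525520176834
[[-0.9   0.41]
 [-0.5   0.03]
 [-0.5   0.29]
 [-0.46  0.39]
 [ 0.45 -0.7 ]
 [ 1.07  1.14]
 [ 1.31  0.36]
 [ 0.05 -0.24]
 [ 0.56  0.33]
 [-0.41  0.39]
 [-0.2   0.4 ]
 [ 0.34 -0.32]
 [ 0.18  0.02]]
knob tri (array([ 0.57220488, -0.20406037,  0.08205227]), np.float64(0.0010485986377401376)) pred [np.float64(0.5737072936176346), np.float64(-0.20494162333920965), 0.08]
hole tri (array([ 0.58205892, -0.34473876,  0.02315711]), np.float64(0.0019514944734170432)) [np.float64(0.581474614911361), np.float64(-0.34472598841599505), np.float64(0.02317210891597352)]
corner tri (array([ 0.49447435, -0.04858906,  0.01806379]), np.float64(0.00488749841864535)) (array([ 0.74121488, -0.37442788,  0.02335063]), np.float64(0.005756768360129244))
carrier top corners [[0.4501 0.2655 0.022 ]
 [0.4405 0.2167 0.022 ]
 [0.5487 0.1933 0.022 ]
 [0.5544 0.2424 0.022 ]]
width 0.049733721270911836 yaw of -x dir -12.352224169849043
riser [array([0.6858, 0.338 , 0.1   ]), array([0.6592, 0.0992, 0.1   ]), array([0.5313, 0.1135, 0.1   ]), array([0.5561, 0.3514, 0.1   ])]
cup/bowl [0.36737662 0.39435906 0.05      ] [0.38319828 0.00334476 0.05      ]
side carrier edge top [0.58284742 0.18272615 0.022     ]
```

```bash
cat >> h.py <<'E'
M=np.array([.6042,-.2133]); TH=np.radians(3.18)
def m2w(x,y,z): return np.array([M[0]+np.cos(TH)*x-np.sin(TH)*y,M[1]+np.sin(TH)*x+np.cos(TH)*y,z])
def rot(jaw): # jaw yaw in degrees, tool down
    a=np.radians(jaw); y=np.array([np.cos(a),np.sin(a),0]); z=np.array([0,0,-1.]); return np.c_[np.cross(y,z),y,z]
def st(t=""): print(t,"t",round(arm.current_t(),2),"p",np.round(arm.current_ee_pos(),4),"F",np.round(arm.current_force(),1),"w",round(arm.current_width(),4))
E
python3 - <<'E'
from h import *
R=rot(3.18); k=m2w(-.03,.01,0)
print(arm.solve_ik(k+[0,0,.2],R))
arm.move_to(k+[0,0,.21],R); st()
arm.move_l(k+[0,0,.11],feed=.2); st()
for n in("side","top"):
    im=arm.snapshot(n); cv2.imwrite(f"pics/{n}2.png",im[:,:,::-1])
crop("side","ms2",270,400,130,250,5)
crop("top","mt2",255,385,80,175,6)
E
```

```text
[-2.52760819e+01  2.77571406e+01  8.04429885e+01 -2.54444375e-14
  7.17998710e+01 -2.84560819e+01]
 t 6.59 p [ 0.5736 -0.2056  0.2102] F [-0.4  0.7  1. ] w 0.0912
 t 7.24 p [ 0.5741 -0.2053  0.1108] F [0.9 0.1 0.4] w 0.0914
```

View pics/ms2.png

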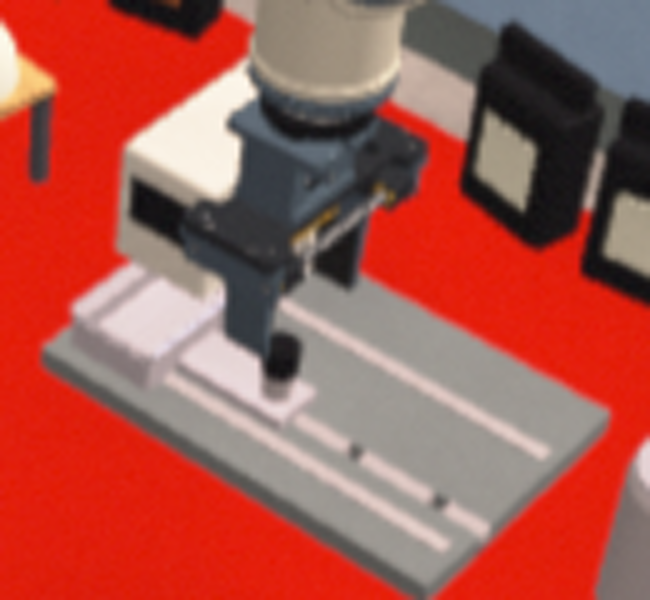

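The side view shows the open fingers straddling the knob (crop 283,350), long side across the meter, clear of the head. Descending and gripping.

```bash
python3 - <<'E'
from h import *
k=m2w(-.03,.01,0)
arm.move_l(k+[0,0,.053],feed=.1); st("down")
arm.grip(.022); st("grip")
p=np.array(k+[0,0,.053])
arm.move_l(p+[0,0,.014],feed=.05); st("lift")
crop("side","ms3",270,400,130,250,5)
E
```

```text
down t 8.16 p [ 0.5739 -0.2051  0.0534] F [0.2 0.1 0.7] w 0.0912
grip t 9.15 p [ 0.5751 -0.2052  0.0532] F [ 8.9  1.3 -4.5] w 0.0277
lift t 9.58 p [ 0.5751 -0.2051  0.0671] F [ 10.8   1.5 -10.7] w 0.0277
```

View pics/ms3.png

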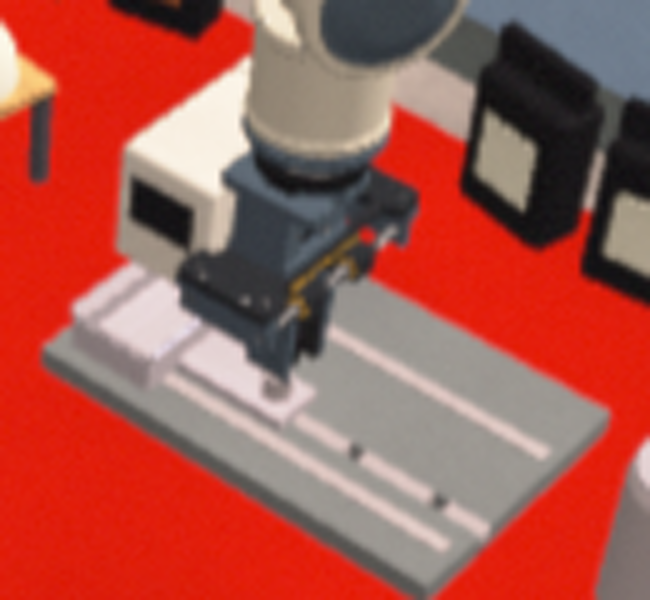

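```bash
python3 - <<'E'
from h import *
k=m2w(-.03,.01,.067)+[.002,0,0]
arm.move_l(k,feed=.03); st("shift")
d=m2w(0,-1,0)-m2w(0,0,0)
for s in(.04,.08,.12,.138):
    arm.move_l(k+d*s,feed=.08); st(f"s{s}")
crop("top","mt4",255,385,80,175,6)
E
```

```text
shift t 9.88 p [ 0.5753 -0.2049  0.0664] F [  1.7   0.3 -10.3] w 0.027
s0.04 t 10.53 p [ 0.5777 -0.2452  0.0669] F [-1.9 -1.4 -9.9] w 0.0277
s0.08 t 11.18 p [ 0.58   -0.2853  0.067 ] F [ -2.6  -2.8 -10. ] w 0.0273
s0.12 t 11.83 p [ 0.5822 -0.3249  0.067 ] F [ -5.2  -2.  -10. ] w 0.0274
s0.138 t 12.21 p [ 0.5832 -0.343   0.067 ] F [-4.5 -2.6 -9.9] w 0.0273
```

View pics/mt4.png

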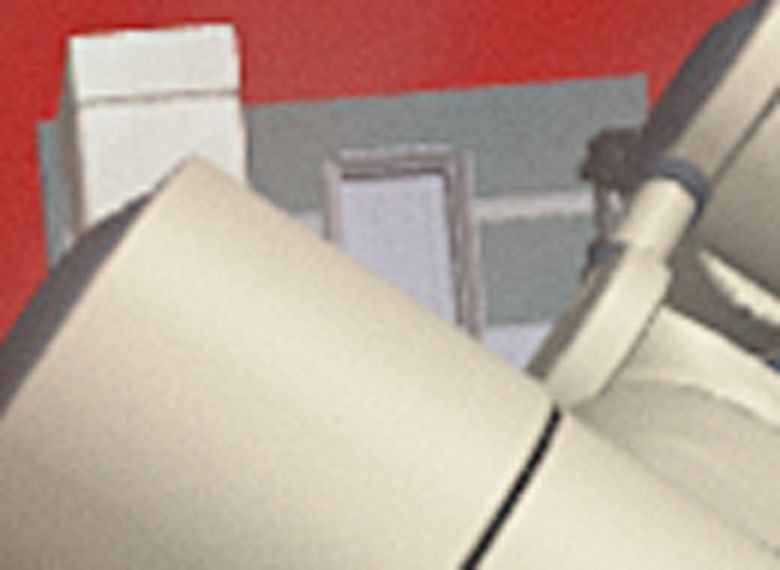

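```bash
python3 - <<'E'
from h import *
d=m2w(0,-1,0)-m2w(0,0,0)
k=m2w(-.03,.01,.067)+[.0015,0,0]+d*.140
arm.move_l(k+[0,0,0],feed=.03); st("at load")
arm.move_l(k-[0,0,.005],feed=.03); st("-5")
arm.move_l(k-[0,0,.008],feed=.03); st("-8")
arm.move_l(k-[0,0,.0135],feed=.03); st("-13.5")
E
```

```text
at load t 12.51 p [ 0.5833 -0.3447  0.0671] F [-1.8  0.7 -9.7] w 0.0271
-5 t 12.82 p [ 0.5832 -0.3447  0.0619] F [-0.6  0.6 -7.9] w 0.0273
-8 t 13.07 p [ 0.5832 -0.3448  0.059 ] F [ 0.3  1.2 -8.9] w 0.0276
-13.5 t 13.41 p [ 0.5832 -0.3449  0.0535] F [ 0.6  1.  -6.5] w 0.0272
```

```bash
python3 - <<'E'
from h import *
arm.grip(.06); st("rel")
p=np.array(arm.current_ee_pos()); arm.move_l([p[0],p[1],.24],feed=.3)
h=np.array([np.cos(np.radians(-12.35)),np.sin(np.radians(-12.35)),0])
g=np.array([.4453,.2411,0])+[.001,0,0]+.035*h
print(g)
arm.move_to(g+[0,0,.24],rot(77.65)); st("above")
crop("side","ms5",270,400,130,250,5)
crop("top","mt5",255,385,80,175,6)
E
```

```text
rel t 14.07 p [ 0.583  -0.3448  0.0535] F [-1.   0.1  0.7] w 0.0599
[0.48049008 0.2336141  0.        ]
above t 16.96 p [0.481  0.2331 0.2399] F [-0.2 -0.   0.3] w 0.0598
```

View pics/ms5.png

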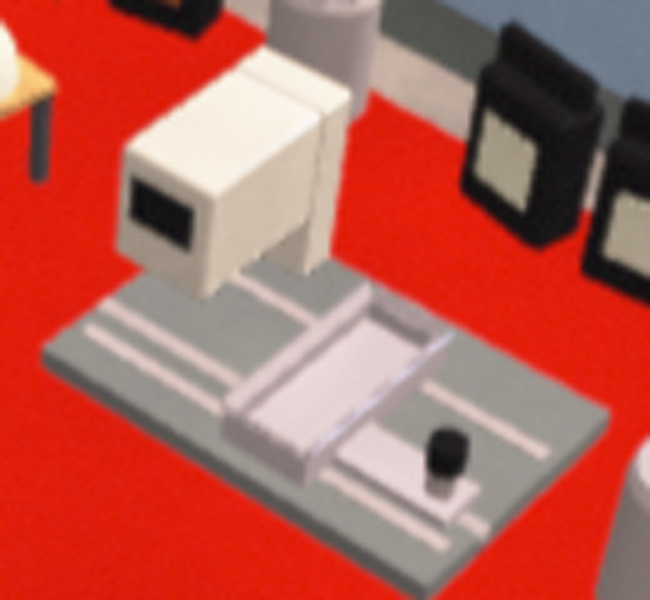

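View pics/mt5.png

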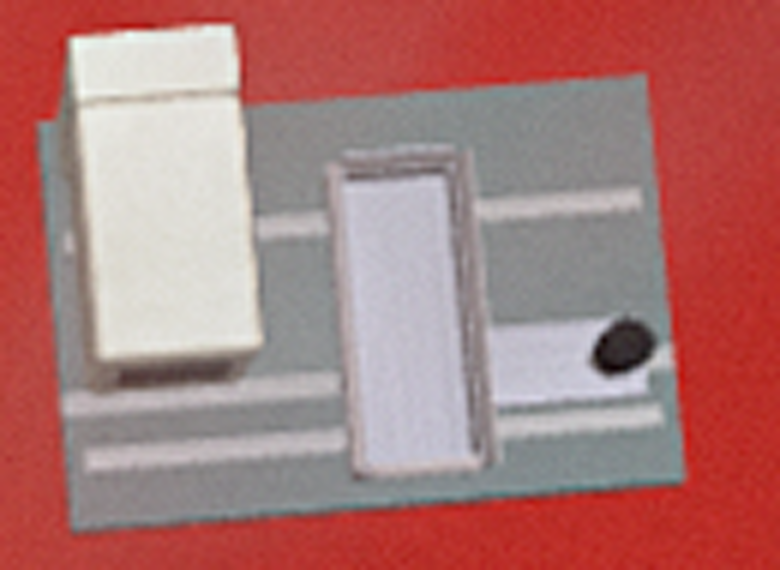

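```bash
python3 - <<'E'
from h import *
f=lambda off,s,p:(np.array(p)+.5)/s-.5+np.array(off)
T=lambda *p:f((255,80),6,p); S=lambda *p:f((270,130),5,p)
print("knob",tri(S(446,441),T(624,345)),"exp",m2w(-.03,-.13,.08))
c=np.array([atz("top",*T(*p),.059) for p in[(326,163),(470,148),(494,462),(350,478)]]); print(c,c.mean(0))
print([np.linalg.norm(c[i]-c[(i+1)%4]) for i in range(4)])
# floor corners visible
fl=[atz("top",*T(*p),.032) for p in[(343,180),(445,175)]]; print(fl)
print("lip back-left tri",tri(S(370,284),T(326,163)))
print("exp cradle",m2w(0,-.02,.032))
print("purple",[atz("top",*p,.03) for p in[(183,240),(142,268),(145,278)]])
E
```

```text
knob (array([ 0.58029004, -0.3419708 ,  0.0798635 ]), np.float64(0.003074950289968342)) exp [ 0.58145768 -0.34476401  0.08      ]
[[ 0.68891966 -0.19033367  0.059     ]
 [ 0.69531981 -0.26905921  0.059     ]
 [ 0.52308422 -0.27562316  0.059     ]
 [ 0.51632266 -0.19744346  0.059     ]] [ 0.60591159 -0.23311487  0.059     ]
[np.float64(0.07898526934126178), np.float64(0.17236062114750053), np.float64(0.07847154577015317), np.float64(0.17274337890243818)]
[array([ 0.68591804, -0.20351676,  0.032     ]), array([ 0.68737231, -0.26021041,  0.032     ])]
lip back-left tri (array([ 0.68926311, -0.19057732,  0.05811697]), np.float64(0.0003163336895854511))
exp cradle [ 0.60530946 -0.2332692   0.032     ]
purple [array([0.26566994, 0.23134344, 0.03      ]), array([0.17871348, 0.36576986, 0.03      ]), array([0.14631226, 0.35641257, 0.03      ])]
```

Carriage sits at the load hole (knob crop 446,441 / 624,345, triangulated at 0.080 m, so home). Candidates for the carrier: (183,168) aluminium with white tile half under the riser; purple ones at (87,197) and (162,256). The first fits, as the enlarged riser crop showed. Gripping it.

```bash
python3 - <<'E'
from h import *
h=np.array([np.cos(np.radians(-12.35)),np.sin(np.radians(-12.35)),0])
g=np.array([.4463,.2411,0])+.035*h
arm.grip(.085)
arm.move_l(g+[0,0,.05],feed=.25)
arm.move_l(g+[0,0,.006],feed=.08); st("down")
arm.grip(.045); st("grip")
g2=g-.085*h
arm.move_l(g2+[0,0,.006],feed=.1); st("dragged")
crop("top","rt6",130,280,90,230,5)
E
```

```text
down t 19.24 p [0.4807 0.2337 0.0063] F [ 0.   0.  -0.2] w 0.0847
grip t 19.88 p [0.4806 0.2337 0.0061] F [-1.1  0.6  3.6] w 0.05
dragged t 20.88 p [0.3963 0.2519 0.0061] F [-7.   4.2 14.7] w 0.0498
```

View pics/rt6.png

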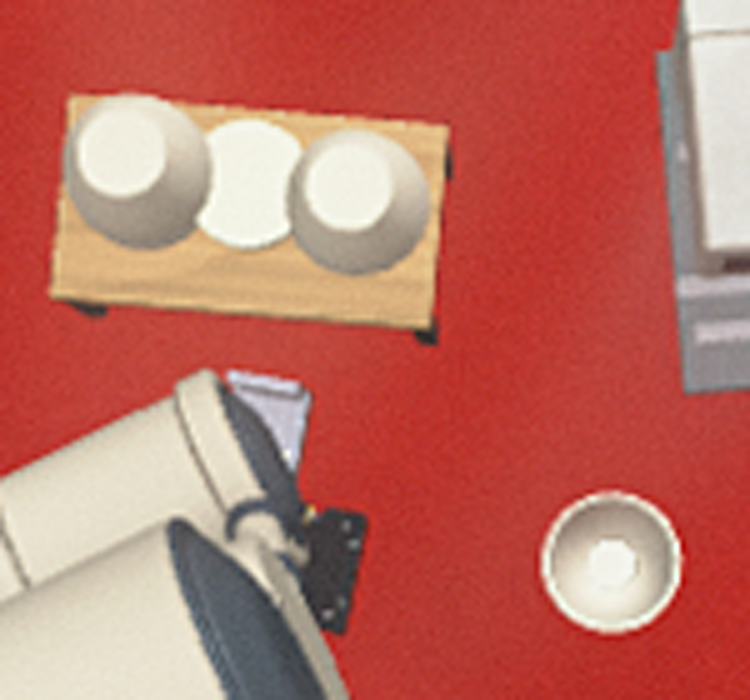

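```bash
python3 - <<'E'
from h import *
p=np.array([.3975,.2519,.0075])
arm.move_l(p,feed=.05); st("up")
arm.move_l(p+[.004,0,0],rot(30),feed=.005); st("r1")
arm.move_l(p,rot(0),feed=.008); st("r2")
arm.grip(.075)
arm.move_l(p+[0,0,.15],feed=.3)
arm.move_to([.38,.36,.25],rot(0)); st()
for n in("side","top"):
    im=arm.snapshot(n); cv2.imwrite(f"pics/{n}7.png",im[:,:,::-1])
crop("top","rt7",130,280,90,230,5)
E
```

```text
up t 21.18 p [0.3973 0.2518 0.0073] F [-0.2  0.2 -1. ] w 0.0498
r1 t 22.16 p [0.4014 0.2518 0.0074] F [ 0.1  0.6 -2. ] w 0.0498
r2 t 22.83 p [0.3975 0.2519 0.0075] F [ 0.1  0.4 -2.2] w 0.0497
 t 24.68 p [0.3794 0.3597 0.2486] F [ 0.1  0.2 -0.9] w 0.0745
```

View pics/rt7.png

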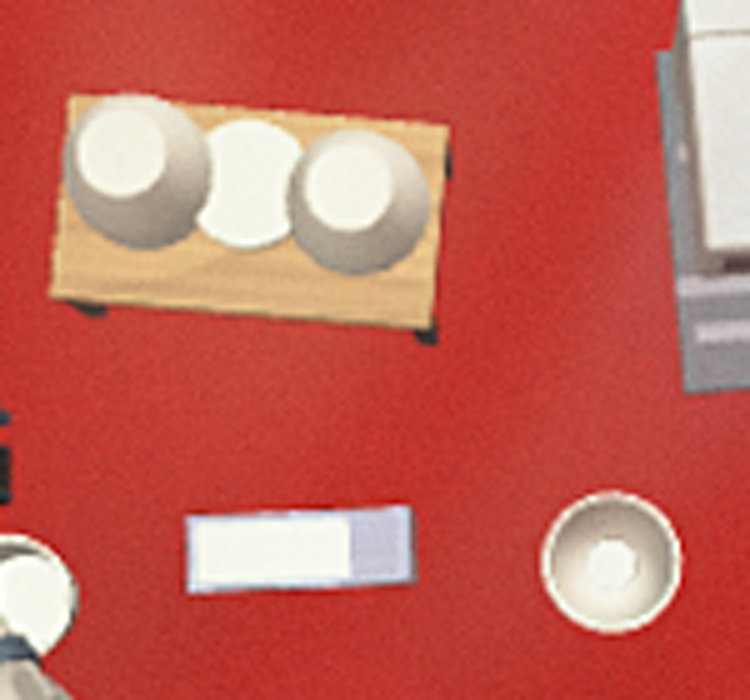

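View pics/side7.png

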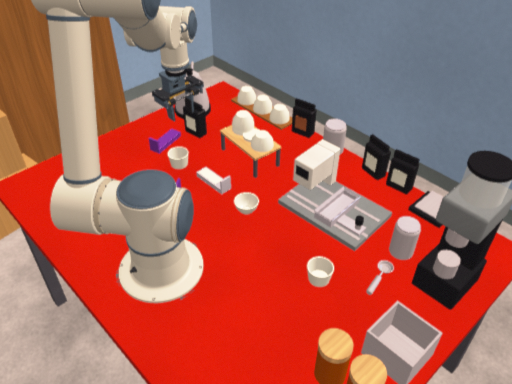

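```bash
python3 - <<'E'
import cv2
im=cv2.imread("pics/side7.png")[155:205,185:245]; cv2.imwrite("pics/c7.png",cv2.resize(im,None,fx=12,fy=12,interpolation=cv2.INTER_CUBIC))
im=cv2.imread("pics/top7.png")[180:220,155:225]; cv2.imwrite("pics/d7.png",cv2.resize(im,None,fx=11,fy=11,interpolation=cv2.INTER_CUBIC))
E
```

```text
(no output)
```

View pics/c7.png

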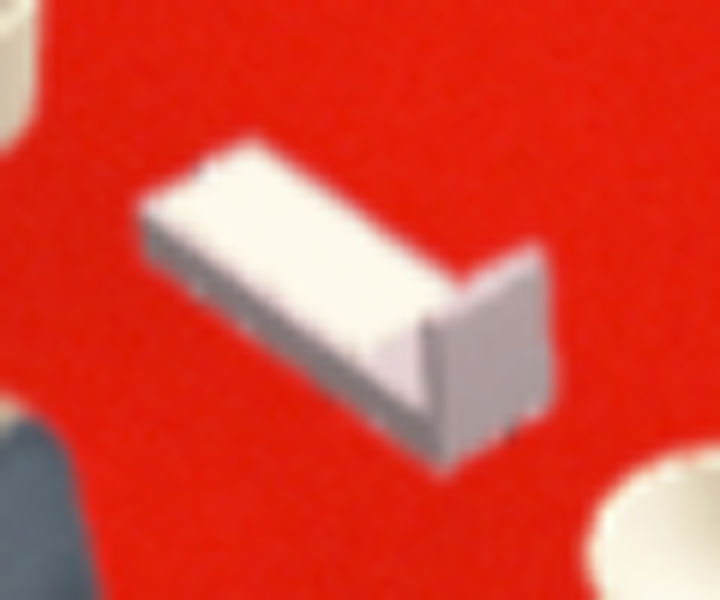

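View pics/d7.png

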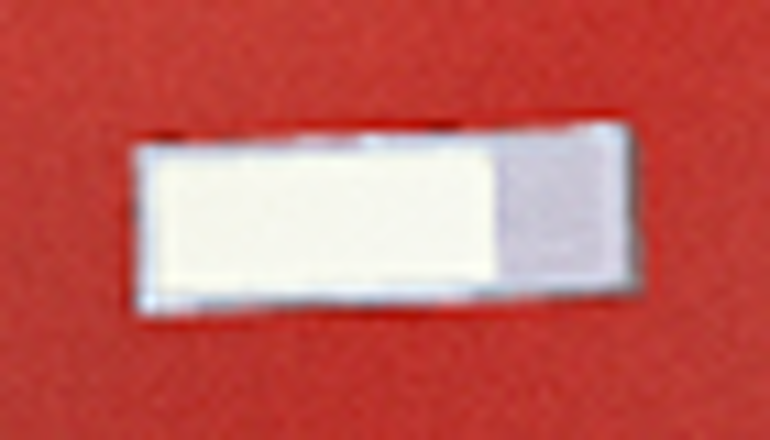

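```bash
python3 - <<'E'
from h import *
f=lambda off,s,p:(np.array(p)+.5)/s-.5+np.array(off)
T=lambda *p:f((155,180),11,p); S=lambda *p:f((185,155),12,p)
obs=[("side",S(137,207),(.075,.025,.022)),("side",S(252,135),(.075,-.025,.022)),("side",S(442,472),(-.075,.025,0)),("side",S(553,405),(-.075,-.025,0)),
("side",S(545,241),(-.075,-.023,.062)),("side",S(437,325),(-.075,.023,.062)),
("top",T(135,143),(.075,-.025,.022)),("top",T(135,313),(.075,.025,.022)),("top",T(639,292),(-.075,.025,0))]
def W(p,l):
    x,y,t=p; return [x+np.cos(t)*l[0]-np.sin(t)*l[1],y+np.sin(t)*l[0]+np.cos(t)*l[1],l[2]]
res=lambda p:np.concatenate([proj(n,W(p,l))[0]-u for n,u,l in obs])
r=least_squares(res,[.4,.21,1.57],loss="soft_l1"); print(r.x,np.degrees(r.x[2])); print(np.round(res(r.x).reshape(-1,2),1))
print("handle",W(r.x,(-.071,0,.062)), "outer top tri:",tri(S(545,241),T(626,122)))
E
```

```text
[0.39738965 0.21125955 1.58414725] 90.7649515358436
[[ 0.2 -0.1]
 [ 0.4  0.4]
 [ 0.1  0.3]
 [ 0.6 -0.1]
 [ 0.4  1.5]
 [ 0.3 -0. ]
 [-1.   0.4]
 [-0.6  0.1]
 [-0.3  0.3]]
handle [np.float64(0.39833753652836046), np.float64(0.14026588201940304), 0.062] outer top tri: (array([0.42018726, 0.13354446, 0.07185922]), np.float64(0.004844139235624547))
```

```bash
python3 - <<'E'
from h import *
H=np.array([.398,.1405,0]); R=rot(90.3)
print(arm.solve_ik(H+[0,0,.034],R))
arm.grip(.06)
arm.move_to(H+[0,0,.15],R); st("above")
arm.move_l(H+[0,0,.034],feed=.12); st("down")
arm.grip(.003); st("grip")
arm.move_l(H+[0,0,.27],feed=.2); st("lifted")
print(arm.current_torque())
t=m2w(-.071,-.02,.29)+[.0015,0,0]
print(t,arm.solve_ik(t,rot(3.18)))
crop("side","s8",150,300,90,230,5)
crop("top","t8",150,300,100,240,5)
E
```

```text
[ 1.13260260e+01  3.03574640e+01  1.15789477e+02 -2.54444375e-14
  3.38530587e+01 -7.89739740e+01]
above t 27.11 p [0.3982 0.1407 0.1501] F [-0.4  0.4 -0.3] w 0.0603
down t 28.23 p [0.3983 0.1406 0.0344] F [-0.3  0.8  0.4] w 0.06
grip t 29.07 p [0.398  0.1405 0.034 ] F [-0.1  0.5  0.2] w 0.0081
lifted t 30.4 p [0.3974 0.1404 0.2692] F [-0.2 -0.7 -2.1] w 0.0077
[ 0.01409478 -0.18373838  0.02974241]
[ 0.53591879 -0.23720779  0.29      ] [-2.97118466e+01  2.14622915e+01  7.63968963e+01 -2.54444375e-14
  8.21408121e+01 -3.28918466e+01]
```

View pics/s8.png

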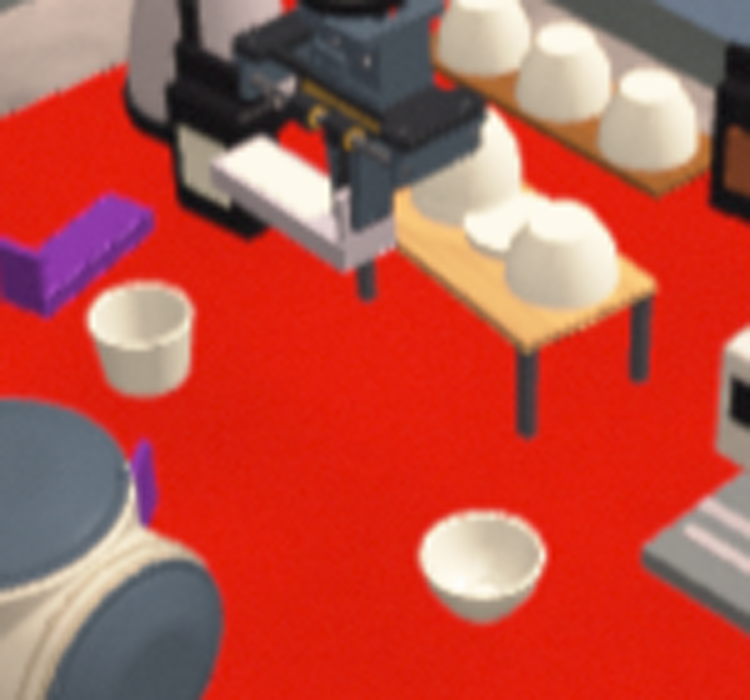

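View pics/t8.png

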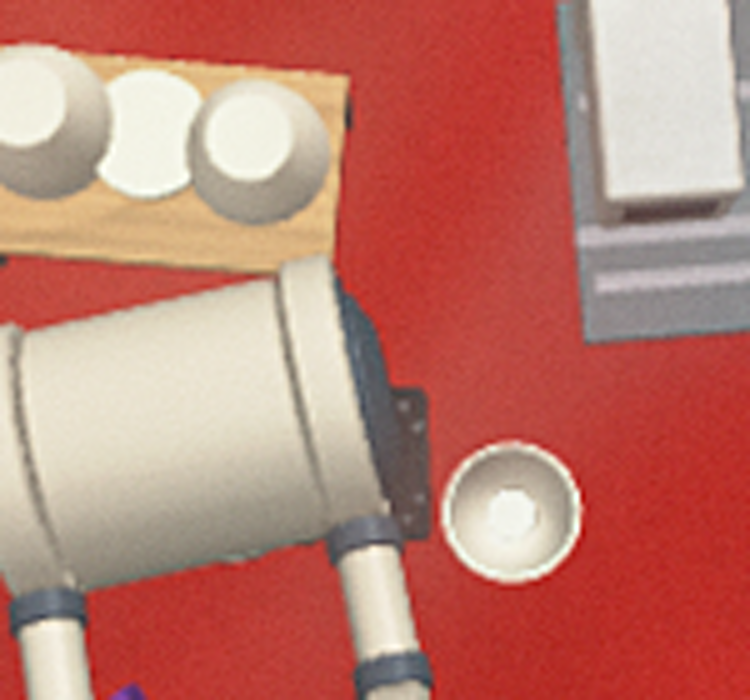

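```bash
python3 - <<'E'
from h import *
t=m2w(-.071,-.02,0)+[.0015,0,0]
arm.move_to(t+[0,0,.27],rot(3.18)); st("above")
arm.move_l(t+[0,0,.115],feed=.2); st("low")
crop("side","s9",270,400,130,250,5)
crop("top","t9",255,385,80,175,6)
E
```

```text
above t 31.99 p [ 0.536  -0.2361  0.27  ] F [-0.1 -0.4 -2.1] w 0.008
low t 32.92 p [ 0.5366 -0.2373  0.116 ] F [-0.2 -1.5 -1.2] w 0.0083
```

View pics/s9.png

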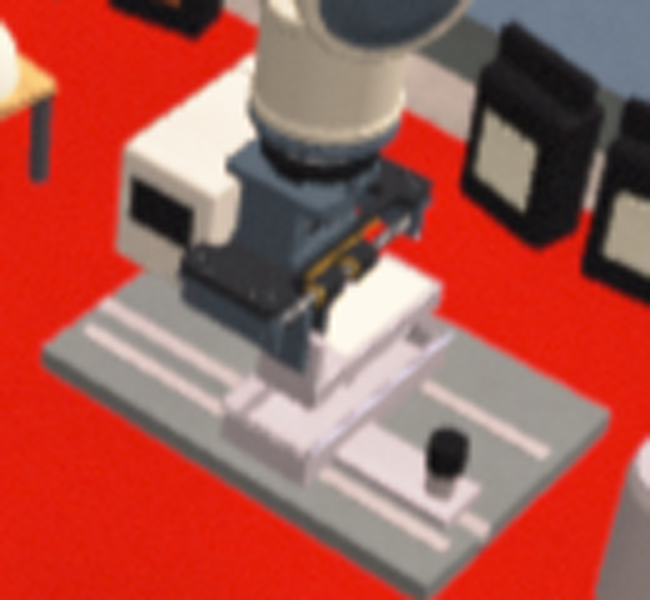

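View pics/t9.png

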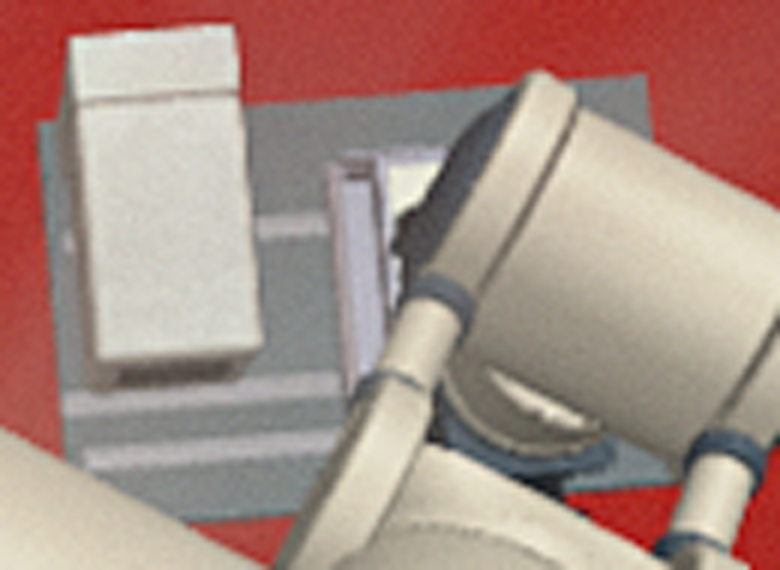

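```bash
python3 - <<'E'
from h import *
f=lambda off,s,p:(np.array(p)+.5)/s-.5+np.array(off)
T=lambda *p:f((255,80),6,p); S=lambda *p:f((270,130),5,p)
b=.116-.034
for n,u,l in [("top",T(378,154),(.075,.025,b+.022)),("side",S(441,290),(.075,-.025,b+.022)),("side",S(315,404),(-.075,-.025,b)),("side",S(258,360),(-.075,.025,b))]:
    P=m2w(l[0],l[1]-.02,l[2]); print(n,"obs-exp px",np.round(u-proj(n,P)[0],2),"xy diff",np.round(atz(n,*u,l[2])-P,4))
E
```

```text
top obs-exp px [ 2.17 -0.98] xy diff [ 0.003 -0.007  0.   ]
side obs-exp px [-0.05  1.34] xy diff [-0.0059 -0.0043  0.    ]
side obs-exp px [ 0.82 -1.72] xy diff [0.0086 0.0035 0.    ]
side obs-exp px [ 1.1  -3.57] xy diff [0.0166 0.0093 0.    ]
```

```bash
python3 - <<'E'
from h import *
crop("side","s10",310,370,175,225,12)
crop("top","t10",305,345,95,150,10)
E
```

```text
(no output)
```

View pics/s10.png

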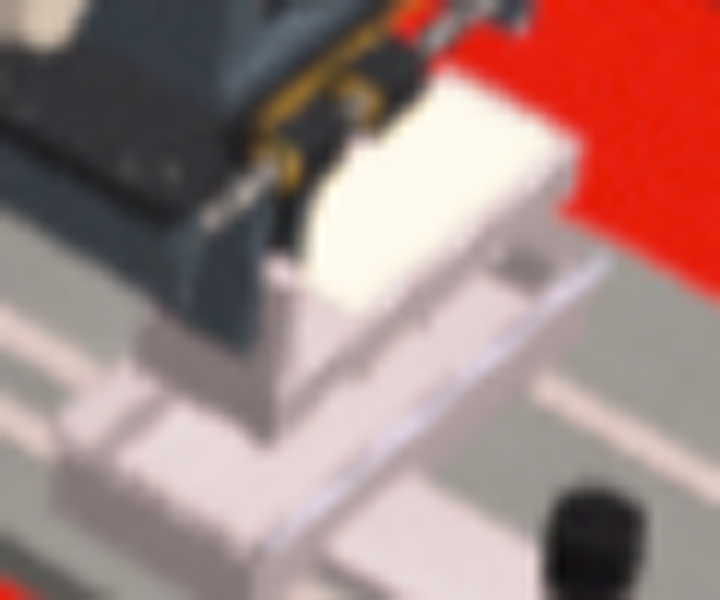

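View pics/t10.png

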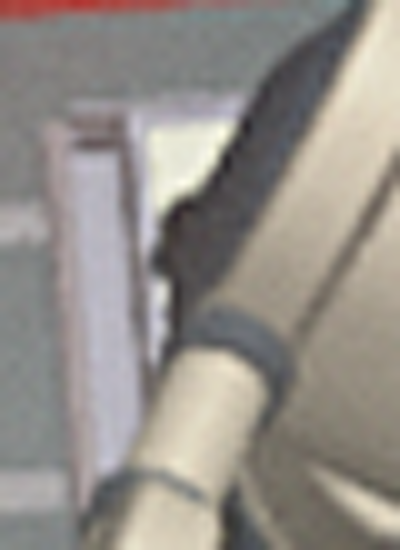

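```bash
python3 - <<'E'
from h import *
from scipy.spatial.transform import Rotation as Ro
f=lambda off,s,p:(np.array(p)+.5)/s-.5+np.array(off)
T=lambda *p:f((305,95),10,p); S=lambda *p:f((310,175),12,p)
obs=[("side",S(582,145),(.075,-.025,.022)),("side",S(450,66),(.075,.025,.022)),("side",S(565,210),(.075,-.025,0)),("side",S(272,443),(-.075,-.025,0)),("side",S(137,360),(-.075,.025,0)),("side",S(137,318),(-.075,.025,.022)),
("top",T(136,103),(.075,.025,.022))]
C=m2w(0,-.02,.082)
def W(p,l): return C+p[:3]+Ro.from_euler("ZYX",[TH+p[3],p[4],p[5] if len(p)>5 else 0]).apply(l)
res=lambda p:np.concatenate([np.concatenate([proj(n,W(p,l))[0]-u for n,u,l in obs]),np.array(p[3:])*20])
for p0 in([0,0,0,0,0],[0]*6):
    r=least_squares(res,p0,loss="soft_l1"); print(np.round(r.x[:3]*1000,1),"yaw,pitch,roll",np.degrees(r.x[3:])); print(np.round(res(r.x)[:14].reshape(-1,2),1).tolist())
# reference: cradle lip corners in side
for u,z in[(S(610,262),.059),(S(265,548),.059),(S(60,412),.059)]: print(atz("side",*u,z))
for x,y in[(.0845,-.035),(-.0845,-.035),(-.0845,.035)]: print("exp",m2w(x,y-.02,.059))
E
```

```text
[-1.1 -3.4  2.6] yaw,pitch,roll [-0.81839504  0.68470207]
[[0.7, 0.0], [0.1, 0.2], [1.2, -0.7], [-0.1, 0.5], [-0.4, 0.3], [0.2, -0.9], [-1.2, 1.4]]
[-1.1 -3.2  2.5] yaw,pitch,roll [-0.72953911  0.64526238  0.71015789]
[[0.7, 0.1], [0.1, 0.1], [1.1, -0.7], [-0.1, 0.6], [-0.4, 0.3], [0.3, -0.9], [-1.2, 1.3]]
[ 0.6896018 -0.2670364  0.059    ]
[ 0.52086761 -0.2739375   0.059     ]
[ 0.5204931  -0.19698054  0.059     ]
exp [ 0.6916209  -0.26352784  0.059     ]
exp [ 0.52288113 -0.27290278  0.059     ]
exp [ 0.51899802 -0.20301056  0.059     ]
```

```bash
python3 - <<'E'
from h import *
t=m2w(-.071,-.02,0)+[.0018,.0022,0]; R=rot(3.5)
arm.move_l(t+[0,0,.105],R,feed=.05); st()
for z in(.092,.082,.074,.0695):
    arm.move_l(t+[0,0,z],feed=.05); st(z)
crop("side","s11",310,370,175,225,12)
E
```

```text
t 33.48 p [ 0.5359 -0.2348  0.1046] F [-0.3 -0.1 -1.4] w 0.0076
0.092 t 33.88 p [ 0.536  -0.2349  0.0916] F [ 0.   0.6 -1.6] w 0.0079
0.082 t 34.23 p [ 0.536  -0.2349  0.0816] F [ 0.3 -0.5 -1.2] w 0.0078
0.074 t 34.54 p [ 0.536  -0.2349  0.0736] F [-0.7  0.1 -0.9] w 0.0078
0.0695 t 34.79 p [ 0.5361 -0.2349  0.0693] F [-0.8 -0.5 -1.8] w 0.0078
```

View pics/s11.png

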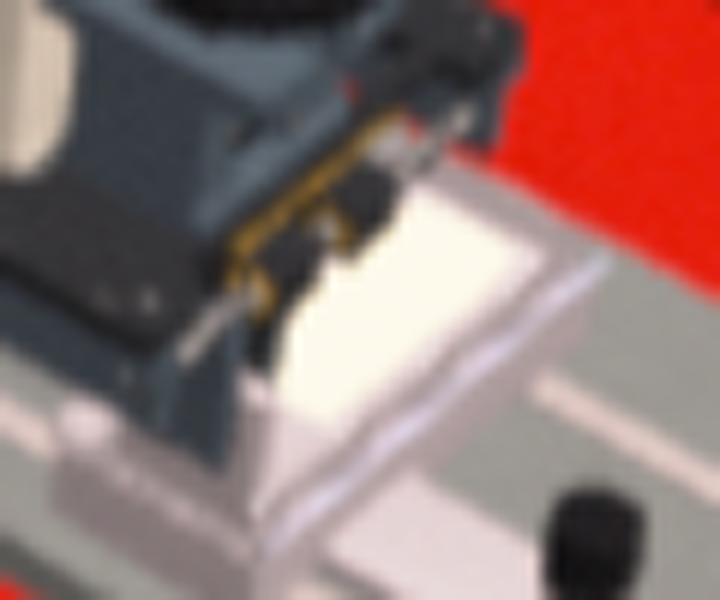

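Inside the pocket with no contact force; lowering until it touches.

```bash
python3 - <<'E'
from h import *
t=m2w(-.071,-.02,0)+[.0018,.0022,0]
z=.0695
while z>.062:
    z-=.001; arm.move_l(t+[0,0,z],feed=.02); F=np.array(arm.current_force()); 
    if F[2]>2: break
st("touch")
arm.grip(.03); st("open")
arm.move_l(t+[0,0,.12],feed=.15)
arm.move_to(m2w(-.03,-.13,.2)+[.0016,0,0],rot(3.18)); st()
crop("side","s12",310,370,175,225,12)
crop("top","t12",255,385,80,175,6)
E
```

```text
touch t 35.84 p [ 0.5363 -0.2352  0.066 ] F [-1.7  1.1  7.3] w 0.0079
open t 36.38 p [ 0.5362 -0.235   0.0655] F [-0.4  0.6 -0.5] w 0.0296
 t 37.52 p [ 0.5824 -0.3445  0.1984] F [ 0.   0.7 -0.2] w 0.0302
```

View pics/s12.png

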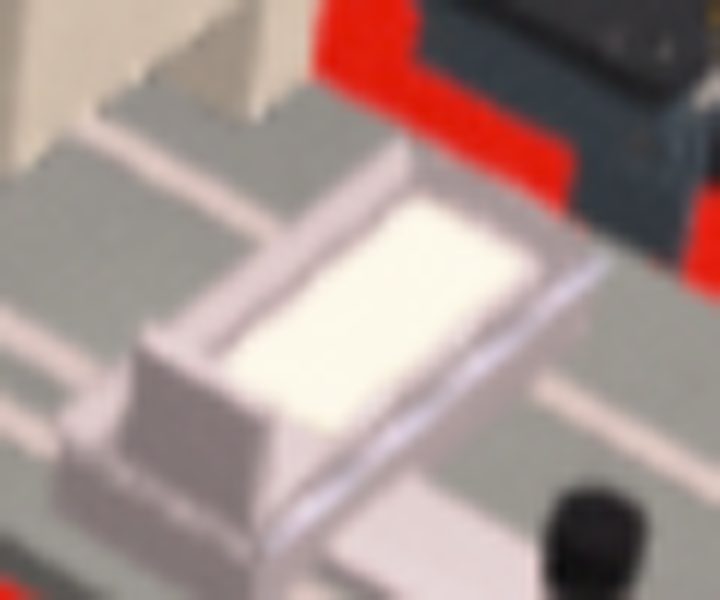

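View pics/t12.png

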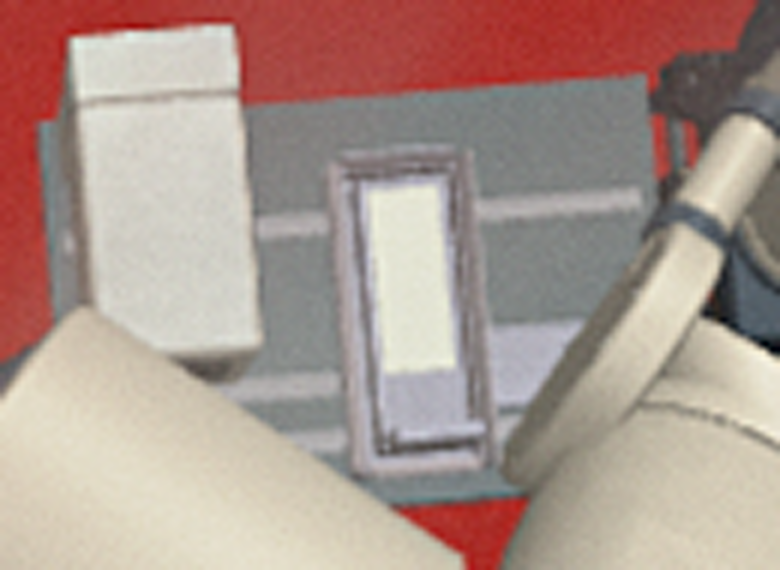

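Carrier seated flat: contact came at TCP 0.066 = cradle floor + 34 mm grip offset, and the picture shows the block inside the lip with its handle at the front (crop 200,430). Now returning the carriage.

```bash
python3 - <<'E'
from h import *
arm.grip(.06)
k=m2w(-.03,-.13,0)+[.0016,0,0]
d=m2w(0,1,0)-m2w(0,0,0)
arm.move_l(k+[0,0,.1],feed=.2)
arm.move_l(k+[0,0,.053],feed=.1); st("down")
arm.grip(.022); st("grip")
arm.move_l(k+[0,0,.067],feed=.05); st("lift")
for s in(.03,.07,.12,.1395):
    arm.move_l(k+[0,0,.067]+d*s,feed=.08); st(f"s{s}")
k=k+d*.140
arm.move_l(k+[0,0,.067],feed=.03); st("read")
for z in(.062,.059,.0535): arm.move_l(k+[0,0,z],feed=.03); st(z)
E
```

```text
down t 39.52 p [ 0.5834 -0.345   0.0535] F [-0.2 -0.3  0. ] w 0.0599
grip t 40.12 p [ 0.5833 -0.3448  0.0532] F [1.5 0.3 3.3] w 0.0273
lift t 40.55 p [ 0.5832 -0.3446  0.0666] F [ 7.2 -0.1 -9.4] w 0.0277
s0.03 t 41.08 p [ 0.5815 -0.3141  0.0663] F [ 4.2  2.2 -9.3] w 0.0275
s0.07 t 41.73 p [ 0.5792 -0.2743  0.0664] F [ 4.9  2.3 -9.6] w 0.0274
s0.12 t 42.5 p [ 0.5765 -0.2246  0.0665] F [  4.8   2.5 -10.6] w 0.0273
s0.1395 t 42.89 p [ 0.5754 -0.2049  0.0667] F [ 5.1  2.3 -9.8] w 0.0274
read t 43.14 p [ 0.5754 -0.2049  0.0667] F [ 5.9  1.1 -9.7] w 0.0273
0.062 t 43.46 p [ 0.5753 -0.2049  0.0615] F [ 5.3  1.9 -8.1] w 0.027
0.059 t 43.71 p [ 0.5754 -0.205   0.0585] F [ 4.7  1.3 -8. ] w 0.0273
0.0535 t 44.04 p [ 0.5754 -0.2051  0.0533] F [ 4.2  1.1 -4.3] w 0.0278
```

```bash
python3 - <<'E'
from h import *
arm.grip(.06)
p=np.array(arm.current_ee_pos()); arm.move_l([p[0],p[1],.25],feed=.3)
q=list(arm.current_joint_positions()); q[0]=-85; q[1]=5
arm.move_joints(q); q[0]=-135; arm.move_joints(q); st()
for n in("side","top"):
    im=arm.snapshot(n); cv2.imwrite(f"pics/{n}13.png",im[:,:,::-1])
crop("side","s13",270,400,130,250,5)
crop("top","t13",255,385,80,175,6)
E
```

```text
t 49.49 p [-0.3616 -0.4471  0.4609] F [-0.4  1.1  0. ] w 0.0603
```

View pics/s13.png

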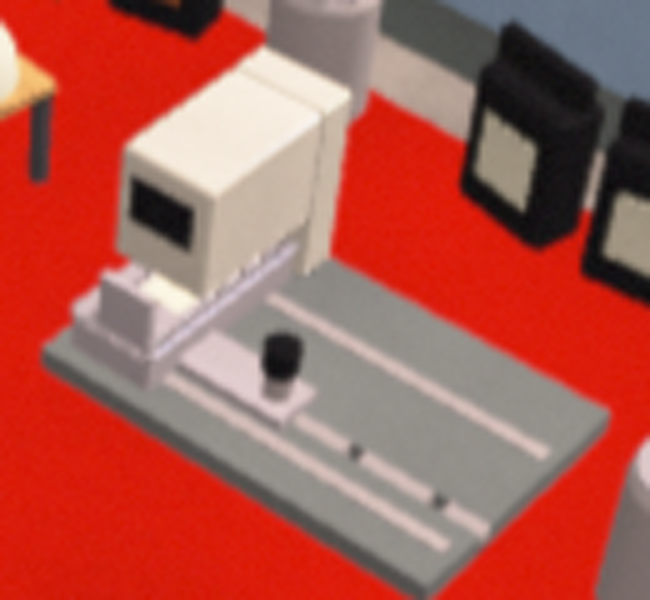

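View pics/t13.png

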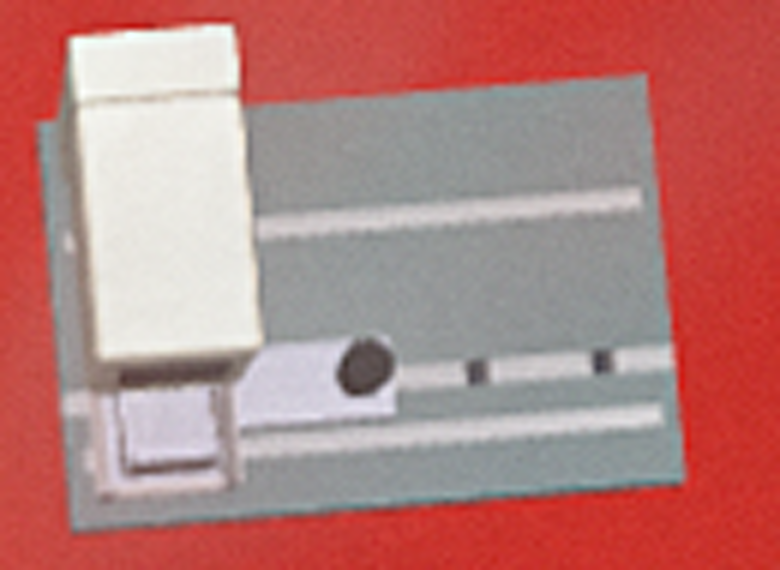

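View pics/top13.png

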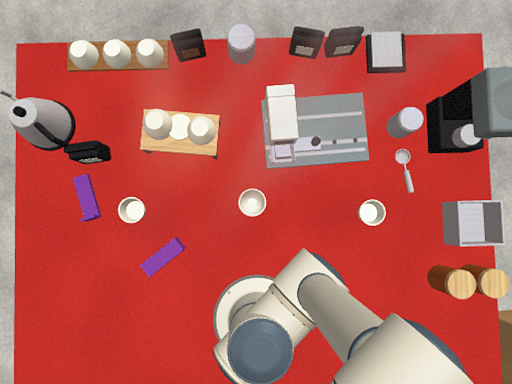

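The knob is at the same pixels as at the start (side crop 283,345; top crop 366,366), so the plunger is home at read. The carrier is seated under the head with its handle at the front, and the bystanders look unmoved.

```bash
python3 -c "
from h import *
arm.sign_off(); print(arm.current_t())"
```

```text
the job is handed in; nothing more can be done
the job is handed in; nothing more can be done
```

The job is done and handed in; the robot's clock read about 49.5 s at my last reading, against the 72 s limit.

- **Carriage out:** I pulled the plunger, slid the empty carriage 140 mm to the load hole and let the plunger down. Two-view triangulation put the knob top at 0.080 m, which is its home height.
- **Carrier in:** I drew the aluminium, white-tile carrier out from under the riser, turned it and gripped it again by its handle. I lowered it into the cradle and felt contact at the expected height, with about 7 N of force. Its handle is on the front side.
- **Carriage back:** I pulled the plunger again, slid the loaded carriage back under the head and released. In both final views the knob is where it was at the start, so it is locked home. The cups, bowl, canister, pouch and spoon look unmoved.

**Disagreements:**
- The gripper found the knob about 1.6 mm further out in x than the cameras did, so I corrected for that.
- Before lowering, the views put the carrier about 3 mm off in y, so I shifted it 2 mm; it entered without contact.
- While I dragged the carrier, the downward force briefly read about 15 N, until I raised the gripper 1.5 mm.

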